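# Put the spare tape rolls away through the box's sprung flap

## Robot

A 6-joint arm with a two-finger parallel gripper is mounted at the origin on a cart in front of the work surface, level with it; the furniture and walls round the work are solid. World frame = base frame: x ahead of the robot, y to its left, z up, the work surface at z = 0. Lengths are in mm, angles in degrees, forces in N, time in s.
With the tool pointing down it reaches from about 400 to 925 mm from the base axis. Payload 12.5 kg.
Tool frame: the origin (TCP) lies at the very end of the fingers, on their centre line; the grasp point (between the pads) lies 19 mm behind it; x points along the fingers, y is the direction in which the jaws open and shut, and the axes are right-handed (so a half turn about x gives the same grasp; the last joint's range is limited). The gripper opens to 95 mm and grips with 3 to 60 N. Pads are 20 mm wide; open, the fingers measure 119 mm over their backs; the gripper's body (75 mm by 180 mm) begins 59 mm behind the grasp point.
Start: joints at [-79.905, 28.126, 89.318, -0, 62.55, -6.05], TCP at [173.826, -600.359, 214.661] pointing down, gripper open.
Joint ranges: [-177.58, 177.58], [-47.91, 125.51], [2.72, 160], [-65.01, 245.01], [3.68, 167.84], [-153.87, 153.87]. Speed limits (degrees/s): [127.2, 127.2, 159.86, 180, 180, 180].

## Interface

Orientations are given as a 3x3 rotation matrix whose columns are the frame's x, y, z axes.
In Python, from cell import telemetry, optics, job gives the robot as it stands.
- The arm moves only by the tool jog_arm, never from a script. Its argument "deltas" is a list of rows, each a list of 3 entries, a list of its own where there are three numbers: the gripper command: -1 is shut, 1 is fully open, values between are in proportion, then the shift along the tool's x, y, z in m, then the turn, a rotation vector about the tool's x, y, z in rad. In form: [[hand, [x, y, z], [rx, ry, rz]], ...]. A call has exactly 5 rows; each row is the pose to reach, as a shift and turn from the pose measured when the call began, along the tool's axes at that moment; what a row does not reach only later rows make up. A row lasts 1/8 s, in which the tool goes at most 62.5 mm and 10.7 degrees, less where a joint would pass 70% of its speed; a pose out of reach is approached as far as the arm can. A call with a gripper value outside its range is refused whole. The fingers move at their own pace and stop on an object; "squeeze" is the grip in N (left out, the last holds). Time passes only in rows, so rows that repeat a pose let the fingers close, or fill a call up. It gives the time, the measured TCP pose, the force and the opening at its end, in the units of the state.
- telemetry.get_obs(): the state, without advancing time (a new reading comes with each control period).
- optics.read_camera(name): name is "scene" or "top" or "wrist"; returns the picture (420x560x3 uint8, red, green, blue); there is no depth.
- optics.camera_model(name): a dict with "mtx" (3x3 intrinsics, pixels), "k1" (the pictures are not rectified: a ray, as slopes to the right and down, at radius r is drawn at 1 + k1 r^2 times it, then the intrinsics apply), "rvec" (rotation vector, rad) and "tvec" (3), from world to camera coordinates, as OpenCV has them; the wrist camera has in their place "mount" (4x4, takes a point from camera to tool coordinates, whose origin is the TCP and whose axes are the tool frame's). Camera axes: x right, y down, z forward; pixel columns grow to the right and rows downward; lengths in mm; the calibration is good to about 2 mm. A picture is of the moment at which its call begins: read the wrist's pose just before it. camera_model takes no time and is no camera call.
- job.hand_in(): hands the job in, once; it reports no verdict.
The state is a dict: "clock": time; "joints": joint angles; "joint_vel": joint speeds; "effort": joint torques, N m; "eef_pos": TCP position; "eef_rot": TCP orientation; "wrist_force": force on the tool from outside, world axes, zero at the start; "wrist_torque": the same for the moment, N m; "grip_width": finger opening in mm.
Only numpy, scipy, OpenCV 4.12 (cv2) and the standard library are available. Lean on these libraries where they do the work, as an engineer would, in place of code of your own. Each camera call takes 0.05 s, during which the arm holds its last target. There are 200 camera calls.

## Task

Put the spare red tape away in the grey keep-box: first take the wood offcut off the box's flap and lay it flat in the wooden tray, then slide every red roll up off its post, pick up any red roll lying on the table too, and push each one down through the sprung flap so that it lies in the box and the flap is shut again. The white roll is in use: leave it on its post, and leave the other things on the table where they are.

Things in the scene. Friction and masses are not known exactly. Their poses are not given: they have to be found in the camera images.
- rack: fixed tape rack: plywood base 190 x 190 x 12 mm, origin at the centre of its underside, z up. Four upright posts at x, y = +-57.5 mm in its frame: a dark collar (38 mm diameter, from 12 to 30 mm up), on whose top a roll rests, and an 18 mm diameter dowel from there up to 82 mm.
- roll_1: red tape roll: ring of 56 mm outer diameter, 36 mm tall, 28 mm bore, 60 g. Origin: centre of its underside, z along the roll's axis. Starts on one of the rack's four posts (which one varies), or is absent.
- roll_2: red tape roll: ring of 56 mm outer diameter, 36 mm tall, 28 mm bore, 60 g. Origin: centre of its underside, z along the roll's axis. Starts on one of the rack's four posts (which one varies), or is absent.
- roll_3: red tape roll: ring of 56 mm outer diameter, 36 mm tall, 28 mm bore, 60 g. Origin: centre of its underside, z along the roll's axis. Starts on one of the rack's four posts (which one varies), or is absent.
- roll_4: red tape roll: ring of 56 mm outer diameter, 36 mm tall, 28 mm bore, 60 g. Origin: centre of its underside, z along the roll's axis. Starts flat on the table between rack and tray, or is absent.
- roll_white: white tape roll, same shape and size as the red ones, on one of the rack's posts; it stays there.
- box: fixed grey keep-box with blue lid, 230 (x) x 170 (y) x 220 mm high, closed all round (walls 4, floor 5, lid 6 mm; lid 238 x 178 mm, its top 220 mm above the base). Origin: centre of its underside, z up. A rectangular opening in the lid, x from -36 to +70 mm and y from -71 to +71 mm in its frame, is filled by the aluminium flap, flush with the lid.
- flap_middle (a point): middle of the flap's top face when shut: 17 mm to +x of the box's centre line, 220 mm above its base; its axes are the box's. Hidden inside the box a 50 degree ramp falls from 130 mm up on the -x wall to the floor at mid-length and sends dropped rolls to the +x side.
- flap (a joint): sprung flap angle, rad: 0 shut, grows downward, at most 1.4. Hinge: the opening's +x edge (box frame); free edge with black strip at -x. It holds up a roll or the offcut and shuts itself in 0.5 s; pushing takes 4 to 8 N. A level roll centred 60 mm from the hinge and pushed down until its underside is 50 mm below the lid is wholly under the lid (flap 55 degrees open) and drops in when let go.
- offcut: pine offcut 45 (x) x 120 (y) x 22 mm, 70 g, lying on the flap at the start, long side within 0.35 rad of the box's y. Origin: centre of its underside, z up.
- tray: fixed open wooden tray 165 (x) x 125 (y) x 30 mm, walls 6 mm, floor 6 mm. Origin: centre of its underside, z up. The offcut fits in it along x. Behind tray and rack stands a fixed open cardboard carton, front wall at world x = 0.73 m, y from -0.2 to 0.18 m, 260 mm high: swing round it when carrying things from rack to box.
- glue: white glue bottle with orange nozzle, 54 mm diameter, 143 mm tall; bystander, origin at the centre of its underside.
- measure: yellow tape measure, 38 x 84 x 64 mm; bystander, origin at the centre of its underside.
Not all that is in view belongs to the job. Leave any green look-alike of the roll_1 alone.

How it is judged:
By the outcome, as a careful person would: the job done as asked, in the order asked, and still so for the second after the job is handed in, with the robot touching nothing.
Of roll_1, roll_2, roll_3, roll_4 only 3 to 4 are there at a start; the rules pass over those that are not, and their reading is None.
At some moment in a run one of roll_4, offcut may be knocked a few centimetres aside while the robot is not near it.
It also fails if it takes over 208 s, if anything falls off the work surface, if the arm or the gripper's body presses on something with over 40 N, if the wrist force passes 120 N, or if a joint passes its speed limit or range.

## Working session

There is one attempt and no reset: what is moved stays moved. The work goes in short steps, Python scripts to look and compute and a tool call to move; the robot and the scene stay as the last step left them, time stands still between calls to the robot, and variables do not carry over. Pictures are saved under pics/ and viewed, about 12 in all and at most 16, crops included, and the job is handed in when it is done.

Besides the shell and the picture viewer there is one more tool, called as name(argument=value, ...) on one line, values as JSON. jog_arm: Moves the arm, as the interface text tells. Its arguments: {"type":"object","properties":{"deltas":{"type":"array","items":{"type":"array"}},"squeeze":{"type":"number"}},"required":["deltas"]}

```bash
mkdir -p pics; ls
python3 - <<'E'
from cell import telemetry, optics
import cv2
print(telemetry.get_obs())
for n in("scene","top"):
    im=optics.read_camera(n); cv2.imwrite(f"pics/{n}0.png",im[:,:,::-1]); print(n,optics.camera_model(n))
print(optics.camera_model("wrist"))
E
```

```text
pics
{'clock': 0.0, 'joints': array([-7.99059016e+01,  2.81637085e+01,  8.93514541e+01,  4.34242917e-04,
        6.25494853e+01, -6.05156442e+00]), 'joint_vel': array([ 0.00413782, -0.08864733,  0.03923367,  0.02134655, -0.00347665,
       -0.02490727]), 'effort': array([ 2.81080072e-03, -6.12625694e+01, -2.58178765e+01,  6.94704219e-02,
        4.82255383e-02, -9.45014153e-05]), 'eef_pos': array([ 173.76675759, -600.09154023,  214.05852575]), 'eef_rot': array([[-1.91133387e-04,  2.78076807e-01, -9.60558823e-01],
       [ 1.11203134e-03, -9.60558188e-01, -2.78076844e-01],
       [-9.99999363e-01, -1.12132128e-03, -1.25635383e-04]]), 'wrist_force': array([0.56156262, 0.17615388, 0.35032092]), 'wrist_torque': array([-0.08506547,  0.03719374, -0.00842648]), 'grip_width': 95.23171435168514}
scene {'mtx': array([[431.37109556,   0.        , 284.27813842],
       [  0.        , 431.37109556, 204.60018587],
       [  0.        ,   0.        ,   1.        ]]), 'k1': 0.03179594690428401, 'rvec': array([ 1.27457707, -2.2460396 ,  0.93488392]), 'tvec': array([299.0637478 , 447.4331194 , 901.031
[... 163 characters left out ...]
        ]]), 'k1': -0.1262394853983367, 'rvec': array([ 2.1390257 , -2.14594379,  0.17551411]), 'tvec': array([  14.10011046,  604.41570823, 1371.93489233])}
{'mtx': array([[331.75835877,   0.        , 273.50209046],
       [  0.        , 331.75835877, 208.69516757],
       [  0.        ,   0.        ,   1.        ]]), 'k1': -0.009425824161851153, 'mount': array([[ 3.30804303e-04, -2.99449143e-01,  9.54112206e-01,
        -1.69840971e+02],
       [ 9.99999937e-01,  2.20759881e-04, -2.77428507e-04,
        -9.06767376e-01],
       [-1.27553969e-04,  9.54112238e-01,  2.99449197e-01,
        -8.60874683e+01],
       [ 0.00000000e+00,  0.00000000e+00,  0.00000000e+00,
         1.00000000e+00]])}
```

View pics/scene0.png

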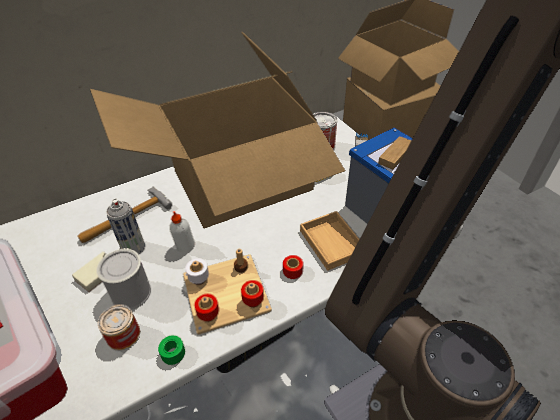

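View pics/top0.png

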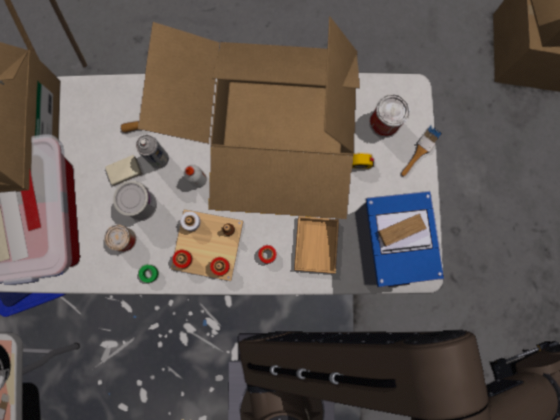

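Scene shows red rolls on rack at about (206,307) and (252,293), a table red roll (292,266), white (196,271), an empty dark post (240,260) and a green roll (172,349). The offcut is on the box flap (top: 403,230), the tray is at top (317,245).

```bash
cat > h.py <<'E'
import numpy as np, cv2
from cell import telemetry, optics
def cam(n,obs=None):
    m=optics.camera_model(n); 
    if n=="wrist":
        o=obs; T=np.eye(4); T[:3,:3]=o["eef_rot"]; T[:3,3]=o["eef_pos"]; C=T@m["mount"]
        return m,C[:3,:3],C[:3,3]
    R=cv2.Rodrigues(m["rvec"])[0]; return m,R.T,-R.T@m["tvec"]
def rays(c,uv):
    m,R,t=c; d=np.array([m["k1"],0,0,0])
    p=cv2.undistortPoints(np.float64(uv).reshape(-1,1,2),m["mtx"],d)[:,0]
    return np.c_[p,np.ones(len(p))]@R.T
def onz(c,uv,z):
    d=rays(c,uv); s=(z-c[2][2])/d[:,2]; return (c[2]+d*s[:,None])
def proj(c,P):
    m,R,t=c; return cv2.projectPoints(np.float64(P).reshape(-1,1,3),cv2.Rodrigues(R.T)[0],-R.T@t,m["mtx"],np.array([m["k1"],0,0,0]))[0][:,0]
def shot(n,name=None):
    o=telemetry.get_obs(); im=optics.read_camera(n)[:,:,::-1].copy()
    if name: cv2.imwrite(f"pics/{name}.png",im)
    return im,cam(n,o)
def hsvmask(im,lo,hi):
    return cv2.inRange(cv2.cvtColor(im,cv2.COLOR_BGR2HSV),np.array(lo),np.array(hi))
def blobs(mask,amin=60,box=None):
    if box is not None:
        k=np.zeros_like(mask); x0,y0,x1,y1=box; k[y0:y1,x0:x1]=1; mask=mask*k
    cs=cv2.findContours(mask,cv2.RETR_EXTERNAL,cv2.CHAIN_APPROX_NONE)[0]
    return sorted([c[:,0] for c in cs if cv2.contourArea(c)>amin],key=lambda c:-cv2.contourArea(c.reshape(-1,1,2)))
def rect(P): # min area rect of world xy points
    (x,y),(w,h),a=cv2.minAreaRect(np.float32(P[:,:2])); return np.round([x,y,w,h,a],1)
def pose():
    o=telemetry.get_obs(); np.set_printoptions(suppress=True,precision=3)
    print("t",o["clock"],"tcp",o["eef_pos"].round(1),"w",round(o["grip_width"],1),"F",o["wrist_force"].round(1),"j",o["joints"].round(0)); print(o["eef_rot"].round(3)); return o
E
python3 - <<'E'
from h import *
im=cv2.imread("pics/top0.png"); c=cam("top")
cv2.imwrite("pics/crop1.png",cv2.resize(im[180:300,120:450],None,fx=2.4,fy=2.4,interpolation=cv2.INTER_CUBIC))
print("cam",c[2])
blue=hsvmask(im,[105,120,60],[125,255,255]); 
for b in blobs(blue,500,(350,170,460,300))[:2]: print("lid",rect(onz(c,b,220)),onz(c,b.mean(0),220))
# flap / offcut
wood=hsvmask(im,[8,60,60],[25,255,255])
for b in blobs(wood,100,(375,210,430,250))[:2]: print("offcut",rect(onz(c,b,242)))
for b in blobs(wood,100,(165,205,245,285))[:2]: print("rack",rect(onz(c,b,12)))
for b in blobs(wood,100,(290,212,340,278))[:2]: print("tray",rect(onz(c,b,30)))
red=hsvmask(im,[0,150,70],[6,255,255])|hsvmask(im,[174,150,70],[180,255,255])
for b in blobs(red,30,(160,180,300,290)): print("red",b.mean(0),rect(onz(c,b,66)),rect(onz(c,b,36)))
E
```

```text
cam [ 382.31036304   21.47991595 1449.51712987]
lid [ 499.  -325.2  236.7  178.8    6.4] [[ 499.79272735 -325.81782617  220.        ]]
offcut [ 520.1 -314.4   42.5  121.6   23.1]
rack [502.4 227.2 190.7 189.5  79. ]
rack [615.6 167.3 109.2  18.9  89.8]
tray [ 506.5 -104.1  150.5  185.9   89.8]
red [219.34 266.02] [434.4 180.4  52.2  51.7  45.3] [435.5 183.8  53.4  52.8  45.3]
red [181.61538462 258.57692308] [4.563e+02 2.918e+02 5.010e+01 5.380e+01 2.000e-01] [4.579e+02 2.977e+02 5.120e+01 5.500e+01 2.000e-01]
red [266.89583333 253.95833333] [469.4  42.3  50.   47.1  89.8] [471.3  42.7  51.1  48.1  89.8]
```

View pics/crop1.png

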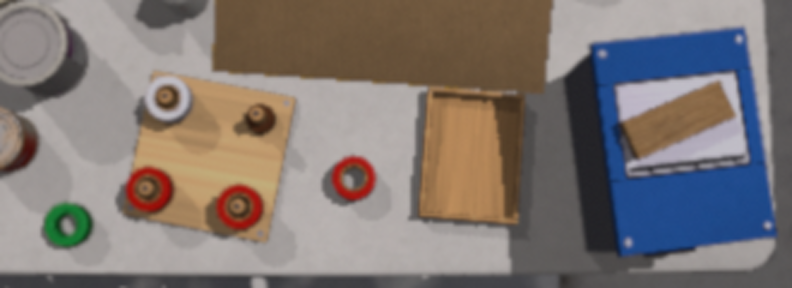

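Two red rolls stand on posts (crop 149,190 and 239,207), and one lies on the table (353,178). The green look-alike (68,224) and the white roll (168,98) stay put. The numbers agree: lid 237x179, rack 190x190, offcut 42x122, and the roll spacing matches the posts.

```bash
cat >> h.py <<'E'
from scipy.spatial.transform import Rotation as Ro
def Rj(a): a=np.radians(a); y=np.array([np.cos(a),np.sin(a),0]); x=np.array([0,0,-1.]); return np.c_[x,y,np.cross(x,y)]
def plan(*wps):  # waypoints x,y,z,jaw : shift/turn from previous pose
    o=pose(); p,R=o["eef_pos"],o["eef_rot"]
    for x,y,z,a in wps:
        R2=Rj(a); print((x,y,z,a),"->",(R.T@(np.array([x,y,z])-p)/1000).round(3).tolist(),Ro.from_matrix(R.T@R2).as_rotvec().round(3).tolist()); p,R=np.array([x,y,z]),R2
E
python3 - <<'E'
from h import *
c=cam("top"); q=np.array([[428,88],[525,92],[518,223],[415,218]])/2.4+[120,180]
P=onz(c,q,30); print(P.round(0),P.mean(0),[np.linalg.norm(P[i]-P[i-1]).round() for i in range(4)])
print(onz(c,np.array([[545,92],[213,70]])/2.4+[120,180],180).round())
plan((174,-600,345,-73.9),(520,-314,345,-156.9),(520,-314,226,-156.9))
E
```

```text
[[ 585.  -55.   30.]
 [ 580. -178.   30.]
 [ 414. -166.   30.]
 [ 421.  -37.   30.]] [ 499.80647628 -108.82990813   30.        ] [np.float64(165.0), np.float64(124.0), np.float64(166.0), np.float64(130.0)]
[[ 559. -180.  180.]
 [ 585.  199.  180.]]
t 0.1 tcp [ 173.8 -600.1  214.1] w 95.2 F [ 0.3 -0.9  0.7] j [-80.  28.  89.   0.  63.  -6.]
[[-0.     0.278 -0.961]
 [ 0.001 -0.961 -0.278]
 [-1.    -0.001 -0.   ]]
(174, -600, 345, -73.9) -> [-0.131, -0.0, -0.0] [0.001, -0.0, 0.001]
(520, -314, 345, -156.9) -> [0.0, -0.179, -0.412] [1.449, 0.0, 0.0]
(520, -314, 226, -156.9) -> [0.119, 0.0, 0.0] [0.0, 0.0, 0.0]
```

jog_arm(deltas=[[1, [-0.06, 0, 0], [0, 0, 0]], [1, [-0.12, 0, 0], [0, 0, 0]], [1, [-0.131, -0.018, -0.041], [0.18, 0, 0]], [1, [-0.131, -0.036, -0.082], [0.36, 0, 0]], [1, [-0.131, -0.054, -0.124], [0.54, 0, 0]]])

```text
clock: 0.72
eef_pos: [278.7, -512.9, 345.1]
eef_rot: [[-0.0, -0.262, -0.965], [0.001, -0.965, 0.262], [-1.0, -0.001, 0.001]]
wrist_force: [0.2, -1.2, -0.4]
grip_width: 94.9
```

```bash
python3 -c "
from h import *
plan((520,-314,345,-156.9),(520,-314,226,-156.9))"
```

```text
t 0.725 tcp [ 278.7 -512.9  345.1] w 94.9 F [ 0.2 -1.2 -0.4] j [-68.  19.  84.   0.  77.  37.]
[[-0.    -0.262 -0.965]
 [ 0.001 -0.965  0.262]
 [-1.    -0.001  0.001]]
(520, -314, 345, -156.9) -> [0.0, -0.255, -0.181] [0.903, 0.001, 0.001]
(520, -314, 226, -156.9) -> [0.119, 0.0, 0.0] [0.0, 0.0, 0.0]
```

jog_arm(deltas=[[1, [0, -0.051, -0.036], [0.18, 0, 0]], [1, [0, -0.102, -0.072], [0.36, 0, 0]], [1, [0, -0.153, -0.108], [0.54, 0, 0]], [1, [0, -0.204, -0.144], [0.72, 0, 0]], [1, [0, -0.255, -0.181], [0.903, 0, 0]]])

```text
clock: 1.35
eef_pos: [504.3, -326.8, 345.1]
eef_rot: [[-0.001, -0.908, -0.419], [0.001, -0.419, 0.908], [-1.0, -0.0, 0.001]]
wrist_force: [0.0, 0.3, -0.6]
grip_width: 95.2
```

```bash
python3 -c "
from h import *
im,c=shot('wrist','w1')
b=blobs(hsvmask(im,[8,60,40],[25,255,255]),800)
for k in b[:3]: print(k.mean(0),k.min(0),k.max(0),rect(onz(c,k,242)))
plan((520,-314,226,-156.9))"
```

```text
[ 41.88469602 211.57023061] [  0 128] [114 283] [ 673.3 -232.1   94.7  145.5   10.8]
[248.86592179 203.35195531] [223 137] [276 271] [ 524.5 -316.    43.8  120.    22.3]
[222.03271028 292.01401869] [180 265] [270 310] [ 510.7 -226.2   77.7   44.2    5. ]
t 1.4 tcp [ 508.4 -322.7  344.8] w 94.9 F [ 0.5  3.2 -1.5] j [-39.  21.  82.   0.  78. 117.]
[[ 0.001 -0.913 -0.407]
 [ 0.003 -0.407  0.913]
 [-1.    -0.002  0.003]]
(520, -314, 226, -156.9) -> [0.119, -0.014, 0.003] [0.016, 0.003, 0.002]
```

View pics/w1.png

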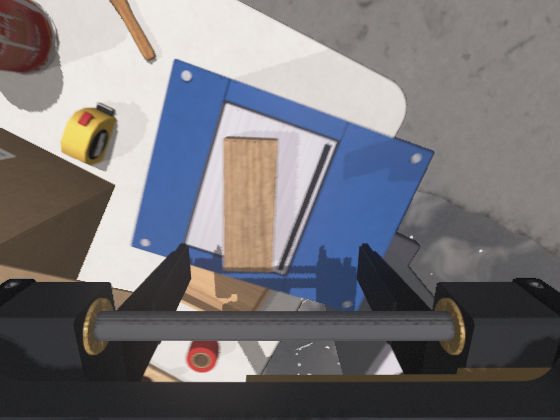

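The wrist view shows the offcut at (249,203), lying across the flap. Its position agrees with the top view to within 4 mm.

jog_arm(deltas=[[1, [0, -0.014, 0.003], [0.016, 0, 0]], [1, [0.04, -0.014, 0.003], [0.016, 0, 0]], [1, [0.08, -0.014, 0.003], [0.016, 0, 0]], [1, [0.105, -0.014, 0.003], [0.016, 0, 0]], [1, [0.105, -0.014, 0.003], [0.016, 0, 0]]])

```text
clock: 2.02
eef_pos: [519.4, -313.5, 238.1]
eef_rot: [[-0.002, -0.92, -0.393], [0.006, -0.393, 0.92], [-1.0, -0.0, 0.006]]
wrist_force: [-0.7, 1.1, 0.4]
grip_width: 94.8
```

```bash
python3 -c "
from h import *
plan((521.5,-315,226,-157))"
```

```text
t 2.025 tcp [ 519.4 -313.5  238.1] w 94.8 F [-0.7  1.1  0.4] j [-37.  25.  90.   0.  65. 119.]
[[-0.002 -0.92  -0.393]
 [ 0.006 -0.393  0.92 ]
 [-1.    -0.     0.006]]
(521.5, -315, 226, -157) -> [0.012, -0.001, -0.002] [0.002, 0.006, 0.0]
```

jog_arm(deltas=[[1, [0.012, -0.001, -0.002], [0, 0.006, 0]], [1, [0.012, -0.001, -0.002], [0, 0.006, 0]], [-1, [0.012, -0.001, -0.002], [0, 0.006, 0]], [-1, [0.012, -0.001, -0.002], [0, 0.006, 0]], [-1, [0.012, -0.001, -0.002], [0, 0.006, 0]]], squeeze=25)

```text
clock: 2.65
eef_pos: [521.1, -314.9, 226.4]
eef_rot: [[0.001, -0.92, -0.393], [-0.0, -0.393, 0.92], [-1.0, -0.0, -0.0]]
wrist_force: [-0.3, -0.4, 0.2]
grip_width: 70.3
```

jog_arm(deltas=[[-1, [0, 0, 0], [0, 0, 0]], [-1, [0, 0, 0], [0, 0, 0]], [-1, [0, 0, 0], [0, 0, 0]], [-1, [0, 0, 0], [0, 0, 0]], [-1, [-0.01, 0, 0], [0, 0, 0]]])

```text
clock: 3.28
eef_pos: [520.9, -314.7, 236.2]
eef_rot: [[-0.001, -0.92, -0.393], [0.001, -0.393, 0.92], [-1.0, 0.0, 0.001]]
wrist_force: [0.5, -0.1, -0.5]
grip_width: 44.8
```

```bash
python3 -c "
from h import *
plan((521,-314,320,-157),(490,-109,320,-95),(500,-109,80,-95))"
```

```text
t 3.275 tcp [ 520.9 -314.7  236.2] w 44.8 F [ 0.5 -0.1 -0.5] j [-37.  26.  90.   0.  64. 120.]
[[-0.001 -0.92  -0.393]
 [ 0.001 -0.393  0.92 ]
 [-1.     0.     0.001]]
(521, -314, 320, -157) -> [-0.084, -0.0, 0.001] [0.002, 0.001, -0.0]
(490, -109, 320, -95) -> [0.0, -0.052, 0.201] [-1.082, 0.0, 0.0]
(500, -109, 80, -95) -> [0.24, -0.001, -0.01] [0.0, 0.0, 0.0]
```

```bash
python3 -c "
from h import *
a,b=cam('top'),cam('scene')
for u,v in (((208.7,209),(207,222)),((347,218),(342,170))):
    d,e=rays(a,[u])[0],rays(b,[v])[0]
    s=np.linalg.lstsq(np.c_[d,-e],b[2]-a[2],rcond=None)[0]
    print(a[2]+d*s[0],b[2]+e*s[1])
"
```

```text
[586.62819603 199.93766855 173.94066038] [594.62212263 215.63904218 177.41778129]
[ 556.79605653 -176.76946626  200.38586635] [ 562.62239132 -169.33694994  200.02010839]
```

jog_arm(deltas=[[-1, [-0.04, 0, 0], [0, 0, 0]], [-1, [-0.084, 0, 0], [0, 0, 0]], [-1, [-0.084, -0.01, 0.04], [-0.18, 0, 0]], [-1, [-0.084, -0.02, 0.08], [-0.36, 0, 0]], [-1, [-0.084, -0.03, 0.12], [-0.54, 0, 0]]])

```text
clock: 3.9
eef_pos: [501.0, -191.5, 320.9]
eef_rot: [[-0.0, -0.582, -0.813], [0.0, -0.813, 0.582], [-1.0, -0.0, 0.0]]
wrist_force: [0.9, 0.1, -0.6]
grip_width: 44.9
```

jog_arm(deltas=[[-1, [0, -0.012, 0.012], [-0.18, 0, 0]], [-1, [0, -0.024, 0.025], [-0.36, 0, 0]], [-1, [0, -0.036, 0.037], [-0.54, 0, 0]], [-1, [0, -0.048, 0.05], [-0.72, 0, 0]], [-1, [0, -0.057, 0.061], [-0.9, 0, 0]]])

```text
clock: 4.53
eef_pos: [484.4, -109.0, 321.7]
eef_rot: [[0.0, 0.281, -0.96], [0.0, -0.96, -0.281], [-1.0, -0.0, -0.0]]
wrist_force: [0.4, 0.7, -0.0]
grip_width: 44.7
```

jog_arm(deltas=[[-1, [0, 0, 0], [-0.18, 0, 0]], [-1, [0, 0, 0], [-0.36, 0, 0]], [-1, [0, 0, 0], [-0.54, 0, 0]], [-1, [0, 0, 0], [-0.72, 0, 0]], [-1, [0, 0, 0], [-0.9, 0, 0]]])

```text
clock: 5.15
eef_pos: [484.4, -109.0, 322.4]
eef_rot: [[0.001, 0.929, -0.371], [-0.0, -0.371, -0.929], [-1.0, 0.001, -0.0]]
wrist_force: [0.1, 0.3, -0.9]
grip_width: 44.7
```

jog_arm(deltas=[[-1, [0, 0, 0], [-0.18, 0, 0]], [-1, [0, 0, 0], [-0.36, 0, 0]], [-1, [0, 0, 0], [-0.54, 0, 0]], [-1, [0, 0, 0], [-0.72, 0, 0]], [-1, [0, 0, 0], [-0.9, 0, 0]]])

```text
clock: 5.78
eef_pos: [484.4, -109.0, 323.0]
eef_rot: [[0.002, 0.865, 0.502], [-0.0, 0.502, -0.865], [-1.0, 0.001, 0.001]]
wrist_force: [-0.2, -0.5, -0.2]
grip_width: 45.0
```

```bash
python3 -c "
from h import *
plan((497,-108,320,85),(497,-108,60,85))"
```

```text
t 5.775 tcp [ 484.4 -109.   323. ] w 45.0 F [-0.2 -0.5 -0.2] j [-20.  12.  98.   0.  71. -50.]
[[ 0.002  0.865  0.502]
 [-0.     0.502 -0.865]
 [-1.     0.001  0.001]]
(497, -108, 320, 85) -> [0.003, 0.011, 0.006] [-0.958, 0.002, -0.001]
(497, -108, 60, 85) -> [0.26, 0.0, 0.0] [0.0, 0.0, 0.0]
```

jog_arm(deltas=[[-1, [0, 0, 0], [-0.18, 0, 0]], [-1, [0, 0, 0], [-0.36, 0, 0]], [-1, [0, 0.004, 0.002], [-0.54, 0, 0]], [-1, [0, 0.008, 0.004], [-0.72, 0, 0]], [-1, [0, 0.011, 0.006], [-0.9, 0, 0]]])

```text
clock: 6.4
eef_pos: [497.0, -108.6, 323.7]
eef_rot: [[0.002, 0.139, 0.99], [-0.001, 0.99, -0.139], [-1.0, -0.0, 0.002]]
wrist_force: [-0.1, -0.0, -1.4]
grip_width: 44.8
```

jog_arm(deltas=[[-1, [0, 0, 0], [-0.058, 0, 0]], [-1, [0.06, 0, 0], [-0.058, 0, 0]], [-1, [0.12, 0, 0], [-0.058, 0, 0]], [-1, [0.18, 0, 0], [-0.058, 0, 0]], [-1, [0.21, 0, 0], [-0.058, 0, 0]]])

```text
clock: 7.02
eef_pos: [496.8, -108.5, 111.6]
eef_rot: [[-0.0, 0.081, 0.997], [0.0, 0.997, -0.081], [-1.0, 0.0, -0.0]]
wrist_force: [0.4, 0.0, -0.6]
grip_width: 44.9
```

```bash
python3 -c "
from h import *
im,c=shot('wrist','w2')
plan((499,-109,14,85))"
```

```text
t 7.075 tcp [ 495.9 -108.2  109.3] w 44.6 F [-1.4  0.1 -4.2] j [ -20.   27.  112.    0.   41. -105.]
[[-0.003  0.081  0.997]
 [ 0.001  0.997 -0.081]
 [-1.     0.001 -0.003]]
(499, -109, 14, 85) -> [0.095, -0.001, 0.003] [0.006, -0.003, -0.001]
```

View pics/w2.png

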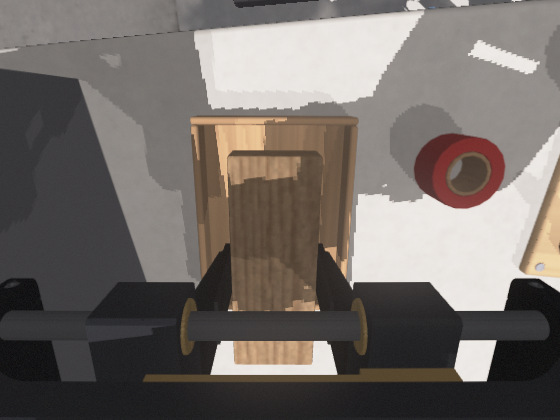

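The view shows the offcut centred laterally over the tray (offcut columns 228–321, tray 191–357), with the table roll at (460,170).

```bash
python3 -c "
from h import *
im=cv2.imread('pics/w2.png'); c=cam('wrist',telemetry.get_obs())
print(onz(c,[[191,118],[357,118],[274,118]],30).round(1)); print(onz(c,[[228,153],[321,153],[275,153]],125).round(1))
plan((499,-109,14,85))"
```

```text
[[ 415.8 -160.4   30. ]
 [ 425.6  -40.2   30. ]
 [ 420.8 -100.4   30. ]]
[[ 431.5 -122.9  125. ]
 [ 435.   -79.9  125. ]
 [ 433.3 -101.2  125. ]]
t 7.075 tcp [ 495.9 -108.2  109.3] w 44.6 F [-1.4  0.1 -4.2] j [ -20.   27.  112.    0.   41. -105.]
[[-0.003  0.081  0.997]
 [ 0.001  0.997 -0.081]
 [-1.     0.001 -0.003]]
(499, -109, 14, 85) -> [0.095, -0.001, 0.003] [0.006, -0.003, -0.001]
```

jog_arm(deltas=[[-1, [0.02, -0.001, 0.009], [0, 0, 0]], [-1, [0.05, -0.001, 0.009], [0, 0, 0]], [-1, [0.075, -0.001, 0.009], [0, 0, 0]], [-1, [0.09, -0.001, 0.009], [0, 0, 0]], [-1, [0.094, -0.001, 0.009], [0, 0, 0]]])

```text
clock: 7.7
eef_pos: [504.8, -109.9, 15.4]
eef_rot: [[-0.003, 0.081, 0.997], [0.001, 0.997, -0.081], [-1.0, 0.001, -0.003]]
wrist_force: [0.1, 0.5, -0.6]
grip_width: 44.9
```

jog_arm(deltas=[[-1, [0.002, 0, 0], [0, 0, 0]], [0.3, [0.002, 0, 0], [0, 0, 0]], [0.3, [0.002, 0, 0], [0, 0, 0]], [0.3, [0.002, 0, 0], [0, 0, 0]], [0.3, [0, 0, 0], [0, 0, 0]]])

```text
clock: 8.32
eef_pos: [504.7, -109.9, 15.5]
eef_rot: [[-0.003, 0.081, 0.997], [0.001, 0.997, -0.081], [-1.0, 0.001, -0.003]]
wrist_force: [-0.7, -0.3, -1.0]
grip_width: 61.9
```

jog_arm(deltas=[[0.3, [-0.05, 0, 0], [0, 0, 0]], [0.3, [-0.1, 0, 0], [0, 0, 0]], [0.3, [-0.15, 0, 0], [0, 0, 0]], [1, [-0.2, 0, 0], [0, 0, 0]], [1, [-0.22, 0, 0], [0, 0, 0]]])

```text
clock: 8.95
eef_pos: [505.9, -110.4, 238.6]
eef_rot: [[0.001, 0.081, 0.997], [0.0, 0.997, -0.081], [-1.0, 0.0, 0.001]]
wrist_force: [0.5, -0.2, -0.2]
grip_width: 76.4
```

```bash
python3 -c "
from h import *
im,c=shot('wrist','w3')
for b in blobs(hsvmask(im,[0,150,40],[6,255,255])|hsvmask(im,[174,150,40],[180,255,255]),100): print(b.mean(0),b.min(0),b.max(0),rect(onz(c,b,36)))
im,c=shot('top','t3')
for b in blobs(hsvmask(im,[0,150,70],[6,255,255])|hsvmask(im,[174,150,70],[180,255,255]),30,(160,180,300,290)): print(b.mean(0),rect(onz(c,b,36)))
plan((471,43,200,96.4))"
```

```text
[539.52653061  95.31428571] [517  69] [559 125] [439.8 182.9  59.1  46.4   4.7]
[401.53225806 161.9516129 ] [387 158] [415 166] [494.9  36.1  32.4   9.1  85.4]
[219.49019608 265.94117647] [436.2 183.1  53.3  54.9  45.3]
[181.63461538 258.57692308] [4.579e+02 2.977e+02 5.120e+01 5.500e+01 2.000e-01]
[267.26086957 254.02173913] [471.3  41.2  48.1  48.1  89.8]
t 9.05 tcp [ 506.  -110.4  237.7] w 84.7 F [ 0.   0.1 -0.6] j [ -20.   18.  102.    0.   60. -105.]
[[ 0.001  0.081  0.997]
 [ 0.     0.997 -0.081]
 [-1.     0.     0.001]]
(471, 43, 200, 96.4) -> [0.038, 0.15, -0.047] [-0.193, 0.001, -0.0]
```

View pics/w3.png

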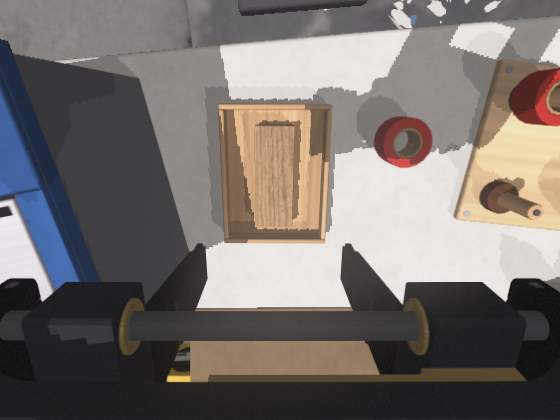

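The offcut lies flat in the tray (275,175), clear of the walls. The table roll is at (404,141). Next I move over it.

jog_arm(deltas=[[1, [0, 0.03, -0.009], [-0.1, 0, 0]], [1, [0, 0.06, -0.019], [-0.193, 0, 0]], [1, [0, 0.1, -0.031], [-0.193, 0, 0]], [1, [0.02, 0.14, -0.044], [-0.193, 0, 0]], [1, [0.06, 0.15, -0.047], [-0.193, 0, 0]]])

```text
clock: 9.68
eef_pos: [470.9, 44.7, 176.9]
eef_rot: [[0.002, -0.114, 0.994], [0.0, 0.994, 0.114], [-1.0, -0.0, 0.002]]
wrist_force: [0.8, 0.2, -1.2]
grip_width: 95.0
```

jog_arm(deltas=[[1, [0, 0, 0], [0, 0, 0]], [1, [0, 0, 0], [0, 0, 0]], [1, [0, 0, 0], [0, 0, 0]], [1, [0, 0, 0], [0, 0, 0]], [1, [0, 0, 0], [0, 0, 0]]])

```text
clock: 10.3
eef_pos: [471.1, 44.5, 177.4]
eef_rot: [[0.003, -0.113, 0.994], [0.0, 0.994, 0.113], [-1.0, -0.0, 0.003]]
wrist_force: [-0.4, -0.4, -0.8]
grip_width: 94.9
```

```bash
python3 -c "
from h import *
im,c=shot('wrist','w4')
for b in blobs(hsvmask(im,[0,110,25],[8,255,255])|hsvmask(im,[172,110,25],[180,255,255]),100): print(b.mean(0),b.min(0),b.max(0),rect(onz(c,b,36)),rect(onz(c,b,66)))
plan((471,42,7,96.4))"
```

```text
[428.32828283 179.23232323] [390 148] [466 213] [440.5 190.7  74.8  60.3  80.4] [435.3 175.8  67.6  54.5  80.4]
[531.22406639 216.44813278] [495 183] [559 248] [466.3 299.8  75.8  62.5  21.1] [458.6 274.4  68.5  56.5  21.1]
[269.62420382 196.25477707] [242 170] [298 223] [473.2  42.5  53.4  54.4   6.5] [464.9  41.8  48.3  49.2   6.5]
t 10.35 tcp [471.   44.5 177.3] w 95.4 F [-0.2 -0.3 -0.6] j [ -3.  19. 113.   0.  49. -99.]
[[ 0.003 -0.113  0.994]
 [ 0.     0.994  0.113]
 [-1.    -0.     0.003]]
(471, 42, 7, 96.4) -> [0.17, -0.002, -0.001] [0.002, 0.003, 0.0]
```

View pics/w4.png

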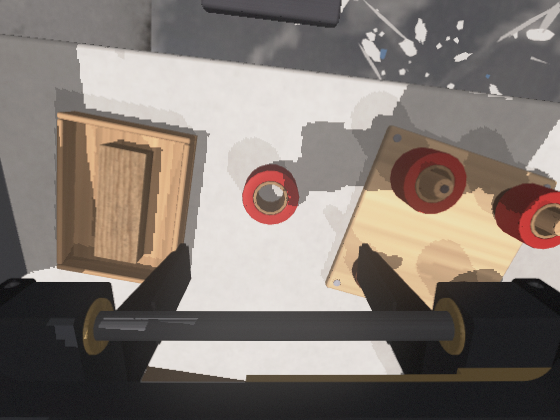

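The table roll is at (270,196), and the ring measures 53x54 mm. Descending to grasp it.

jog_arm(deltas=[[1, [0.04, -0.002, 0.001], [0, 0.003, 0]], [1, [0.09, -0.002, 0.001], [0, 0.003, 0]], [1, [0.135, -0.002, 0.001], [0, 0.003, 0]], [1, [0.16, -0.002, 0.001], [0, 0.003, 0]], [1, [0.168, -0.002, 0.001], [0, 0.003, 0]]])

```text
clock: 10.98
eef_pos: [472.2, 42.6, 8.1]
eef_rot: [[-0.002, -0.113, 0.994], [-0.0, 0.994, 0.113], [-1.0, 0.0, -0.002]]
wrist_force: [-0.3, 0.2, 0.1]
grip_width: 94.9
```

jog_arm(deltas=[[1, [0.003, 0, 0], [0, 0, 0]], [-1, [0.003, 0, 0], [0, 0, 0]], [-1, [0.003, 0, 0], [0, 0, 0]], [-1, [0.003, 0, 0], [0, 0, 0]], [-1, [0.003, 0, 0], [0, 0, 0]]], squeeze=40)

```text
clock: 11.6
eef_pos: [472.3, 42.6, 5.4]
eef_rot: [[-0.002, -0.113, 0.994], [-0.0, 0.994, 0.113], [-1.0, 0.0, -0.002]]
wrist_force: [-0.3, -0.8, 0.1]
grip_width: 60.6
```

jog_arm(deltas=[[-1, [0, 0, 0], [0, 0, 0]], [-1, [-0.05, 0, 0], [0, 0, 0]], [-1, [-0.1, 0, 0], [0, 0, 0]], [-1, [-0.15, 0, 0], [0, 0, 0]], [-1, [-0.2, 0, 0], [0, 0, 0]]])

```text
clock: 12.22
eef_pos: [472.3, 42.7, 207.2]
eef_rot: [[-0.002, -0.113, 0.994], [-0.0, 0.994, 0.113], [-1.0, 0.0, -0.002]]
wrist_force: [-0.2, 0.1, -1.1]
grip_width: 54.3
```

```bash
python3 -c "
from h import *
plan((440,20,310,96.4),(440,-200,310,96.4),(509,-324.1,310,96.4),(509,-324.1,232,96.4))"
```

```text
t 12.225 tcp [472.3  42.7 207.2] w 54.3 F [-0.2  0.1 -1.1] j [ -3.  16. 110.  -0.  53. -99.]
[[-0.002 -0.113  0.994]
 [-0.     0.994  0.113]
 [-1.     0.    -0.002]]
(440, 20, 310, 96.4) -> [-0.103, -0.019, -0.035] [0.002, -0.002, -0.0]
(440, -200, 310, 96.4) -> [0.0, -0.219, -0.025] [0.0, 0.0, 0.0]
(509, -324.1, 310, 96.4) -> [0.0, -0.131, 0.055] [0.0, 0.0, 0.0]
(509, -324.1, 232, 96.4) -> [0.078, 0.0, 0.0] [0.0, 0.0, 0.0]
```

jog_arm(deltas=[[-1, [-0.05, -0.009, -0.017], [0, 0, 0]], [-1, [-0.103, -0.019, -0.035], [0, 0, 0]], [-1, [-0.103, -0.07, -0.04], [0, 0, 0]], [-1, [-0.103, -0.13, -0.046], [0, 0, 0]], [-1, [-0.103, -0.19, -0.052], [0, 0, 0]]])

```text
clock: 12.85
eef_pos: [441.9, -153.5, 310.5]
eef_rot: [[-0.001, -0.114, 0.994], [-0.0, 0.994, 0.114], [-1.0, -0.0, -0.001]]
wrist_force: [0.8, -0.0, 0.0]
grip_width: 54.6
```

```bash
python3 -c "
from h import *
im,c=shot('wrist','w5')
plan((440,-210,310,96.4),(509,-324.1,310,96.4),(509,-324.1,232,96.4))"
```

```text
t 12.9 tcp [ 442.2 -159.3  310.1] w 54.3 F [ 0.1 -2.8 -1.3] j [ -28.   10.  102.   -0.   68. -124.]
[[-0.002 -0.111  0.994]
 [-0.002  0.994  0.111]
 [-1.    -0.002 -0.002]]
(440, -210, 310, 96.4) -> [0.0, -0.05, -0.008] [-0.001, -0.002, 0.002]
(509, -324.1, 310, 96.4) -> [0.0, -0.121, 0.056] [0.0, 0.0, 0.0]
(509, -324.1, 232, 96.4) -> [0.078, 0.0, 0.0] [0.0, 0.0, 0.0]
```

View pics/w5.png

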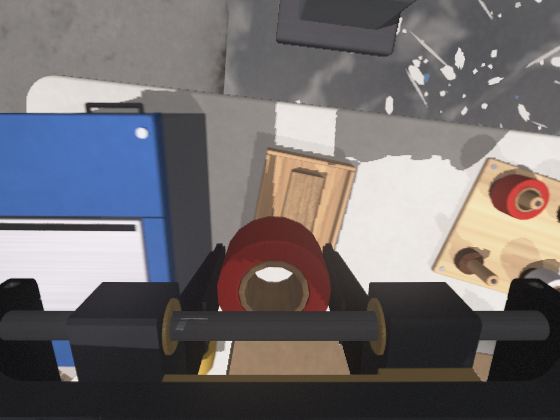

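The roll is held level and upright in the jaws (bore at 273,293). The flap lies shut on the left.

```bash
python3 -c "
from h import *
o=telemetry.get_obs(); c=cam('wrist',o)
p=onz(c,[[273,292],[240,292],[308,292]],o['eef_pos'][2]+30); print(((p-o['eef_pos'])@o['eef_rot']).round(1))"
```

```text
[[-30.    0.9   1.5]
 [-30.  -14.9   1.6]
 [-30.   17.7   1.5]]
```

jog_arm(deltas=[[-1, [0, -0.055, -0.008], [0, 0, 0]], [-1, [0, -0.09, 0.01], [0, 0, 0]], [-1, [0, -0.13, 0.028], [0, 0, 0]], [-1, [0, -0.165, 0.045], [0, 0, 0]], [-1, [0, -0.171, 0.048], [0, 0, 0]]])

```text
clock: 13.52
eef_pos: [509.3, -325.3, 309.3]
eef_rot: [[-0.003, -0.11, 0.994], [-0.002, 0.994, 0.11], [-1.0, -0.001, -0.003]]
wrist_force: [-0.1, 1.0, -1.0]
grip_width: 54.5
```

```bash
python3 -c "
from h import *
plan((509,-324.1,232,96.4))"
```

```text
t 13.525 tcp [ 509.3 -325.3  309.3] w 54.5 F [-0.1  1.  -1. ] j [ -39.   22.   85.   -0.   73. -135.]
[[-0.003 -0.11   0.994]
 [-0.002  0.994  0.11 ]
 [-1.    -0.001 -0.003]]
(509, -324.1, 232, 96.4) -> [0.077, 0.001, 0.0] [-0.002, -0.003, 0.001]
```

jog_arm(deltas=[[-1, [0.03, 0.001, 0], [0, -0.003, 0]], [-1, [0.06, 0.001, 0], [0, -0.003, 0]], [-1, [0.077, 0.001, 0], [0, -0.003, 0]], [-1, [0.09, 0.001, 0], [0, -0.003, 0]], [-1, [0.1, 0.001, 0], [0, -0.003, 0]]])

```text
clock: 14.15
eef_pos: [509.2, -323.9, 210.1]
eef_rot: [[0.002, -0.11, 0.994], [-0.002, 0.994, 0.11], [-1.0, -0.002, 0.002]]
wrist_force: [0.6, -0.0, 9.1]
grip_width: 54.7
```

jog_arm(deltas=[[-1, [0.01, 0, 0], [0, 0, 0]], [-1, [0.02, 0, 0], [0, 0, 0]], [-1, [0.03, 0, 0], [0, 0, 0]], [-1, [0.037, 0, 0], [0, 0, 0]], [-1, [0.037, 0, 0], [0, 0, 0]]])

```text
clock: 14.78
eef_pos: [508.6, -323.6, 173.1]
eef_rot: [[0.001, -0.11, 0.994], [-0.002, 0.994, 0.11], [-1.0, -0.002, 0.0]]
wrist_force: [-4.9, -2.3, -0.2]
grip_width: 54.4
```

```bash
python3 -c "
from h import *
im,c=shot('wrist','w6')
plan((509,-324.1,172,96.4))"
```

```text
t 14.825 tcp [ 508.5 -323.6  173.2] w 54.2 F [-5.1 -1.4 -0.9] j [ -39.   29.   95.   -0.   56. -135.]
[[ 0.    -0.11   0.994]
 [-0.002  0.994  0.11 ]
 [-1.    -0.002  0.   ]]
(509, -324.1, 172, 96.4) -> [0.001, -0.0, 0.0] [-0.001, 0.0, 0.002]
```

View pics/w6.png

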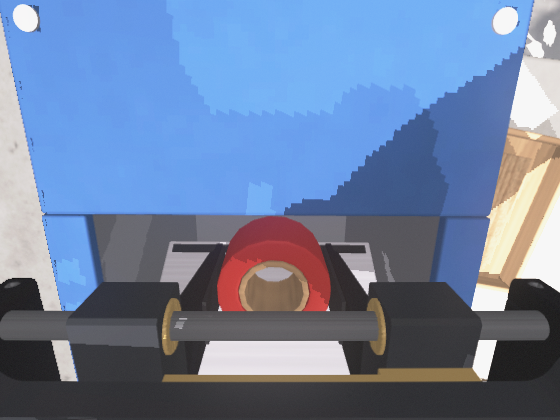

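The roll is down in the opening with the flap pushed below it (roll at 273,265). Now I release it.

jog_arm(deltas=[[0.7, [0.001, 0, 0], [0, 0, 0]], [0.7, [0.001, 0, 0], [0, 0, 0]], [0.7, [0.001, 0, 0], [0, 0, 0]], [0.7, [0, 0, 0], [0, 0, 0]], [0.7, [0, 0, 0], [0, 0, 0]]])

```text
clock: 15.45
eef_pos: [508.4, -323.6, 173.2]
eef_rot: [[0.0, -0.11, 0.994], [-0.001, 0.994, 0.11], [-1.0, -0.002, 0.0]]
wrist_force: [-4.0, 0.4, 2.0]
grip_width: 80.9
```

jog_arm(deltas=[[0.7, [-0.02, 0, 0], [0, 0, 0]], [0.7, [-0.045, 0, 0], [0, 0, 0]], [0.7, [-0.07, 0, 0], [0, 0, 0]], [1, [-0.11, 0, 0], [0, 0, 0]], [1, [-0.13, 0, 0], [0, 0, 0]]])

```text
clock: 16.08
eef_pos: [509.1, -323.7, 305.2]
eef_rot: [[0.003, -0.11, 0.994], [-0.003, 0.994, 0.11], [-1.0, -0.003, 0.003]]
wrist_force: [-0.2, 0.2, -0.4]
grip_width: 93.2
```

```bash
python3 -c "
from h import *
im,c=shot('wrist','w7')
plan((440,-200,300,96.4),(420,90,240,96.4),(435,181,240,96.4),(435,181,130,96.4),(435,181,36,96.4))"
```

```text
t 16.125 tcp [ 509.4 -323.9  307.2] w 94.2 F [-0.6  0.7  1.9] j [ -39.   22.   85.   -0.   72. -135.]
[[ 0.005 -0.11   0.994]
 [-0.005  0.994  0.11 ]
 [-1.    -0.005  0.004]]
(440, -200, 300, 96.4) -> [0.006, 0.131, -0.055] [-0.001, 0.004, 0.005]
(420, 90, 240, 96.4) -> [0.06, 0.29, 0.012] [0.0, 0.0, 0.0]
(435, 181, 240, 96.4) -> [0.0, 0.089, 0.025] [0.0, 0.0, 0.0]
(435, 181, 130, 96.4) -> [0.11, 0.0, 0.0] [0.0, 0.0, 0.0]
(435, 181, 36, 96.4) -> [0.094, 0.0, 0.0] [0.0, 0.0, 0.0]
```

View pics/w7.png

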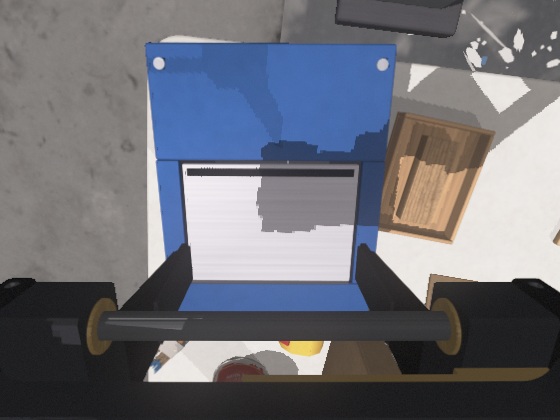

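The flap is shut (272,222), the roll has gone inside, and the offcut is still in the tray. Next, the first rack roll.

jog_arm(deltas=[[1, [0.002, 0.045, -0.018], [0, 0.004, 0.005]], [1, [0.006, 0.09, -0.037], [0, 0.004, 0.005]], [1, [0.006, 0.131, -0.055], [0, 0.004, 0.005]], [1, [0.006, 0.185, -0.053], [0, 0.004, 0.005]], [1, [0.01, 0.24, -0.051], [0, 0.004, 0.005]]])

```text
clock: 16.75
eef_pos: [432.1, -89.7, 295.4]
eef_rot: [[0.002, -0.109, 0.994], [-0.0, 0.994, 0.109], [-1.0, -0.0, 0.002]]
wrist_force: [1.0, 1.1, -0.1]
grip_width: 94.8
```

jog_arm(deltas=[[1, [0.015, 0.055, 0.002], [0, 0, 0]], [1, [0.03, 0.11, 0.004], [0, 0, 0]], [1, [0.05, 0.165, 0.007], [0, 0, 0]], [1, [0.06, 0.21, 0.015], [0, 0, 0]], [1, [0.06, 0.255, 0.028], [0, 0, 0]]])

```text
clock: 17.38
eef_pos: [431.7, 168.6, 234.2]
eef_rot: [[0.001, -0.11, 0.994], [-0.0, 0.994, 0.11], [-1.0, -0.0, 0.001]]
wrist_force: [1.2, -0.2, 1.1]
grip_width: 94.8
```

```bash
python3 -c "
from h import *
plan((435,181,180,96.4))"
```

```text
t 17.375 tcp [431.7 168.6 234.2] w 94.8 F [ 1.2 -0.2  1.1] j [ 13.  14. 110.  -0.  57. -83.]
[[ 0.001 -0.11   0.994]
 [-0.     0.994  0.11 ]
 [-1.    -0.     0.001]]
(435, 181, 180, 96.4) -> [0.054, 0.012, 0.005] [-0.002, 0.001, 0.0]
```

jog_arm(deltas=[[1, [0, 0.012, 0.005], [0, 0, 0]], [1, [0.03, 0.012, 0.005], [0, 0, 0]], [1, [0.044, 0.012, 0.005], [0, 0, 0]], [1, [0.044, 0.012, 0.005], [0, 0, 0]], [1, [0.044, 0.012, 0.005], [0, 0, 0]]])

```text
clock: 18.0
eef_pos: [435.8, 180.7, 190.9]
eef_rot: [[0.001, -0.109, 0.994], [-0.0, 0.994, 0.109], [-1.0, -0.0, 0.001]]
wrist_force: [-0.6, 0.5, -0.0]
grip_width: 94.9
```

```bash
python3 -c "
from h import *
im,c=shot('wrist','w8')
for b in blobs(hsvmask(im,[0,110,25],[8,255,255])|hsvmask(im,[172,110,25],[180,255,255]),100): print(b.mean(0),b.min(0),b.max(0),rect(onz(c,b,66)))
plan((435,181,36,96.4))"
```

```text
[384.76436782 228.62068966] [353 199] [417 261] [452.7 290.5  67.8  51.3  61.9]
[274.01075269 196.06451613] [245 166] [304 228] [433.8 183.4  54.6  59.2  79.3]
[521.33823529 266.16911765] [490 253] [555 281] [475.4 431.8  26.7  63.   32.9]
t 18.05 tcp [435.8 180.8 191. ] w 95.2 F [-0.9  0.2  0.1] j [ 15.  17. 112.  -0.  51. -82.]
[[ 0.002 -0.109  0.994]
 [ 0.     0.994  0.109]
 [-1.    -0.     0.002]]
(435, 181, 36, 96.4) -> [0.155, 0.0, -0.001] [-0.002, 0.002, 0.0]
```

View pics/w8.png

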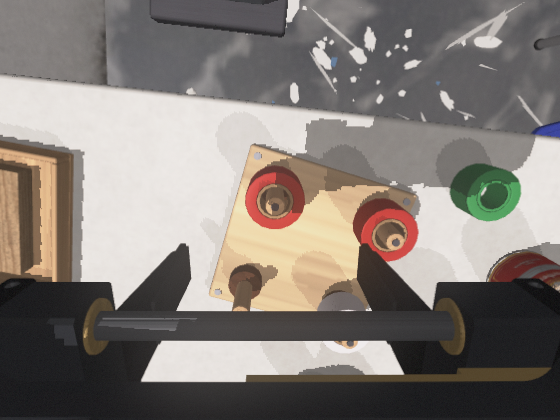

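The red roll on the first post is at (275,197) with the dowel tip at (275,207). The second is at (385,229) with its tip at (395,241).

```bash
python3 -c "
from h import *
c=cam('wrist',telemetry.get_obs())
print(onz(c,[[275,207],[395,241]],82).round(1), onz(c,[[275,197],[386,230]],66).round(1))"
```

```text
[[437.3 183.4  82. ]
 [457.6 295.5  82. ]] [[432.7 183.   66. ]
 [453.5 291.6  66. ]]
```

jog_arm(deltas=[[1, [0.04, 0.0015, 0], [0, 0.002, 0]], [1, [0.09, 0.0015, 0], [0, 0.002, 0]], [1, [0.13, 0.0015, 0], [0, 0.002, 0]], [1, [0.15, 0.0015, 0], [0, 0.002, 0]], [1, [0.155, 0.0015, 0], [0, 0.002, 0]]])

```text
clock: 18.68
eef_pos: [436.0, 182.2, 35.5]
eef_rot: [[-0.001, -0.109, 0.994], [-0.0, 0.994, 0.109], [-1.0, -0.0, -0.001]]
wrist_force: [0.6, 0.3, 0.1]
grip_width: 94.9
```

jog_arm(deltas=[[1, [0.001, 0, 0], [0, 0, 0]], [-1, [0.001, 0, 0], [0, 0, 0]], [-1, [0.001, 0, 0], [0, 0, 0]], [-1, [0.001, 0, 0], [0, 0, 0]], [-1, [0.001, 0, 0], [0, 0, 0]]])

```text
clock: 19.3
eef_pos: [436.1, 182.2, 34.7]
eef_rot: [[-0.001, -0.109, 0.994], [-0.0, 0.994, 0.109], [-1.0, -0.0, -0.001]]
wrist_force: [-0.2, 0.1, 0.2]
grip_width: 60.5
```

jog_arm(deltas=[[-1, [0, 0, 0], [0, 0, 0]], [-1, [0, 0, 0], [0, 0, 0]], [-1, [-0.02, 0, 0], [0, 0, 0]], [-1, [-0.05, 0, 0], [0, 0, 0]], [-1, [-0.1, 0, 0], [0, 0, 0]]])

```text
clock: 19.92
eef_pos: [435.5, 182.0, 134.9]
eef_rot: [[-0.003, -0.109, 0.994], [-0.001, 0.994, 0.109], [-1.0, -0.001, -0.004]]
wrist_force: [1.2, 0.2, 0.8]
grip_width: 53.9
```

```bash
python3 -c "
from h import *
plan((435.5,182,240,96.4),(420,90,310,96.4),(440,-200,310,96.4),(509,-324.1,310,96.4))"
```

```text
t 19.925 tcp [435.5 182.  134.9] w 53.9 F [1.2 0.2 0.8] j [ 15.  22. 115.  -0.  43. -82.]
[[-0.003 -0.109  0.994]
 [-0.001  0.994  0.109]
 [-1.    -0.001 -0.004]]
(435.5, 182, 240, 96.4) -> [-0.105, -0.0, -0.0] [-0.003, -0.004, 0.001]
(420, 90, 310, 96.4) -> [-0.07, -0.09, -0.026] [0.0, 0.0, 0.0]
(440, -200, 310, 96.4) -> [0.0, -0.29, -0.012] [0.0, 0.0, 0.0]
(509, -324.1, 310, 96.4) -> [0.0, -0.131, 0.055] [0.0, 0.0, 0.0]
```

jog_arm(deltas=[[-1, [-0.055, 0, 0], [0, -0.004, 0]], [-1, [-0.105, 0, 0], [0, -0.004, 0]], [-1, [-0.135, -0.04, -0.012], [0, -0.004, 0]], [-1, [-0.175, -0.08, -0.024], [0, -0.004, 0]], [-1, [-0.175, -0.135, -0.028], [0, -0.004, 0]]])

```text
clock: 20.55
eef_pos: [423.1, 44.2, 312.6]
eef_rot: [[0.005, -0.111, 0.994], [-0.001, 0.994, 0.111], [-1.0, -0.001, 0.005]]
wrist_force: [1.2, -1.4, -1.0]
grip_width: 54.0
```

jog_arm(deltas=[[-1, [0, -0.05, -0.002], [0, 0, 0]], [-1, [0, -0.105, -0.004], [0, 0, 0]], [-1, [0, -0.16, -0.007], [0, 0, 0]], [-1, [0, -0.215, -0.009], [0, 0, 0]], [-1, [0, -0.25, -0.01], [0, 0, 0]]])

```text
clock: 21.18
eef_pos: [440.5, -207.7, 312.6]
eef_rot: [[0.005, -0.109, 0.994], [-0.001, 0.994, 0.109], [-1.0, -0.001, 0.005]]
wrist_force: [0.0, -0.1, -0.4]
grip_width: 54.2
```

```bash
python3 -c "
from h import *
plan((440,-205,310,96.4),(509,-324.1,310,96.4))"
```

```text
t 21.175 tcp [ 440.5 -207.7  312.6] w 54.2 F [ 0.  -0.1 -0.4] j [ -33.   11.  100.    0.   69. -129.]
[[ 0.005 -0.109  0.994]
 [-0.001  0.994  0.109]
 [-1.    -0.001  0.005]]
(440, -205, 310, 96.4) -> [0.003, 0.003, -0.0] [-0.002, 0.005, 0.001]
(509, -324.1, 310, 96.4) -> [0.0, -0.126, 0.055] [0.0, 0.0, 0.0]
```

jog_arm(deltas=[[-1, [0, -0.045, 0.02], [0, 0.005, 0]], [-1, [0, -0.09, 0.04], [0, 0.005, 0]], [-1, [0, -0.12, 0.054], [0, 0.005, 0]], [-1, [0.003, -0.123, 0.055], [0, 0.005, 0]], [-1, [0.003, -0.123, 0.055], [0, 0.005, 0]]])

```text
clock: 21.8
eef_pos: [508.1, -323.4, 309.4]
eef_rot: [[-0.001, -0.109, 0.994], [-0.0, 0.994, 0.109], [-1.0, -0.0, -0.001]]
wrist_force: [0.2, 0.1, -0.3]
grip_width: 54.3
```

```bash
python3 -c "
from h import *
im,c=shot('wrist','w9'); o=telemetry.get_obs()
m=hsvmask(im,[0,110,25],[8,255,255])|hsvmask(im,[172,110,25],[180,255,255])
for b in blobs(m,300): print(b.mean(0),b.min(0),b.max(0))
plan((509,-324.1,232,96.4))"
```

```text
[274.1006865  268.01372998] [217 216] [330 310]
t 21.85 tcp [ 508.1 -323.1  309.9] w 54.2 F [ 0.1  0.1 -0.9] j [ -39.   22.   85.   -0.   73. -135.]
[[-0.    -0.109  0.994]
 [-0.001  0.994  0.109]
 [-1.    -0.001 -0.001]]
(509, -324.1, 232, 96.4) -> [0.078, -0.001, 0.001] [-0.002, -0.001, 0.001]
```

The held roll's outline matches the first one's, so it sits the same way in the grip. I repeat the push.

jog_arm(deltas=[[-1, [0.03, -0.001, 0.001], [0, 0, 0]], [-1, [0.06, -0.001, 0.001], [0, 0, 0]], [-1, [0.077, -0.001, 0.001], [0, 0, 0]], [-1, [0.09, -0.001, 0.001], [0, 0, 0]], [-1, [0.1, -0.001, 0.001], [0, 0, 0]]])

```text
clock: 22.48
eef_pos: [509.7, -323.4, 210.9]
eef_rot: [[0.002, -0.11, 0.994], [-0.001, 0.994, 0.11], [-1.0, -0.002, 0.002]]
wrist_force: [1.1, 2.2, 7.6]
grip_width: 54.2
```

jog_arm(deltas=[[-1, [0.01, 0, 0], [0, 0, 0]], [-1, [0.02, 0, 0], [0, 0, 0]], [-1, [0.03, 0, 0], [0, 0, 0]], [-1, [0.037, 0, 0], [0, 0, 0]], [-1, [0.037, 0, 0], [0, 0, 0]]])

```text
clock: 23.1
eef_pos: [509.2, -323.2, 174.2]
eef_rot: [[0.001, -0.11, 0.994], [-0.002, 0.994, 0.11], [-1.0, -0.002, 0.001]]
wrist_force: [-4.9, -1.7, 1.1]
grip_width: 54.2
```

```bash
python3 -c "
from h import *
plan((509,-324.1,172,96.4))"
```

```text
t 23.1 tcp [ 509.2 -323.2  174.2] w 54.2 F [-4.9 -1.7  1.1] j [ -39.   29.   95.   -0.   56. -135.]
[[ 0.001 -0.11   0.994]
 [-0.002  0.994  0.11 ]
 [-1.    -0.002  0.001]]
(509, -324.1, 172, 96.4) -> [0.002, -0.001, -0.0] [-0.001, 0.001, 0.002]
```

jog_arm(deltas=[[-1, [0.003, 0, 0], [0, 0, 0]], [0.7, [0.003, 0, 0], [0, 0, 0]], [0.7, [0.003, 0, 0], [0, 0, 0]], [0.7, [0.002, 0, 0], [0, 0, 0]], [0.7, [0.002, 0, 0], [0, 0, 0]]])

```text
clock: 23.72
eef_pos: [509.2, -323.2, 172.4]
eef_rot: [[0.001, -0.11, 0.994], [-0.002, 0.994, 0.11], [-1.0, -0.002, 0.001]]
wrist_force: [-2.7, 0.7, 2.1]
grip_width: 80.3
```

jog_arm(deltas=[[0.7, [0, 0, 0], [0, 0, 0]], [0.7, [-0.03, 0, 0], [0, 0, 0]], [0.7, [-0.07, 0, 0], [0, 0, 0]], [1, [-0.11, 0, 0], [0, 0, 0]], [1, [-0.135, 0, 0], [0, 0, 0]]])

```text
clock: 24.35
eef_pos: [509.6, -323.1, 309.3]
eef_rot: [[0.003, -0.11, 0.994], [-0.003, 0.994, 0.11], [-1.0, -0.003, 0.003]]
wrist_force: [0.2, 0.6, 0.2]
grip_width: 93.2
```

```bash
python3 -c "
from h import *
im,c=shot('wrist','w10'); a=cv2.imread('pics/w7.png')
d=cv2.absdiff(im,a)[150:290,170:370]; print('diff vs shut',d.mean(),(d.max(2)>60).mean())
m=hsvmask(im,[0,110,25],[8,255,255])|hsvmask(im,[172,110,25],[180,255,255])
for b in blobs(m,200): print(b.mean(0),b.min(0),b.max(0))
plan((440,-200,300,96.4),(420,90,240,96.4),(435,181,240,96.4),(457,293.5,190,96.4))"
```

```text
diff vs shut 10.593857142857143 0.07589285714285714
t 24.4 tcp [ 510.1 -323.6  312. ] w 94.2 F [-0.1 -0.4  2. ] j [ -39.   22.   85.   -0.   73. -135.]
[[ 0.006 -0.11   0.994]
 [-0.005  0.994  0.11 ]
 [-1.    -0.006  0.005]]
(440, -200, 300, 96.4) -> [0.011, 0.131, -0.056] [-0.001, 0.005, 0.006]
(420, 90, 240, 96.4) -> [0.06, 0.29, 0.012] [0.0, 0.0, 0.0]
(435, 181, 240, 96.4) -> [0.0, 0.089, 0.025] [0.0, 0.0, 0.0]
(457, 293.5, 190, 96.4) -> [0.05, 0.109, 0.034] [0.0, 0.0, 0.0]
```

View pics/w10.png

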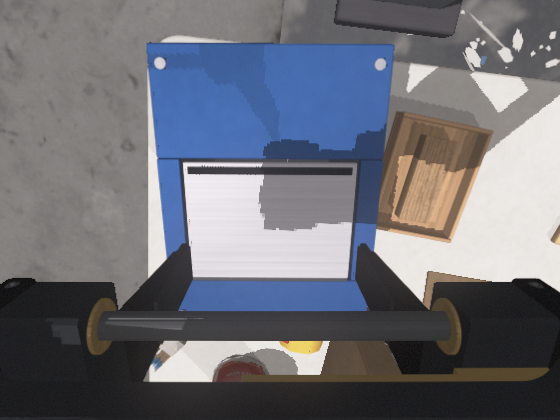

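The flap is shut again (270,220), no roll shows on it, and the offcut is still in the tray. Now the last rack roll.

jog_arm(deltas=[[1, [0.002, 0.045, -0.018], [0, 0.005, 0.006]], [1, [0.006, 0.09, -0.037], [0, 0.005, 0.006]], [1, [0.01, 0.131, -0.056], [0, 0.005, 0.006]], [1, [0.01, 0.185, -0.054], [0, 0.005, 0.006]], [1, [0.01, 0.24, -0.052], [0, 0.005, 0.006]]])

```text
clock: 25.02
eef_pos: [431.7, -89.4, 299.9]
eef_rot: [[0.001, -0.109, 0.994], [0.0, 0.994, 0.109], [-1.0, 0.0, 0.001]]
wrist_force: [1.6, -0.5, 0.8]
grip_width: 95.2
```

jog_arm(deltas=[[1, [0.015, 0.055, 0.002], [0, 0, 0]], [1, [0.03, 0.11, 0.004], [0, 0, 0]], [1, [0.045, 0.165, 0.007], [0, 0, 0]], [1, [0.06, 0.22, 0.018], [0, 0, 0]], [1, [0.06, 0.275, 0.034], [0, 0, 0]]])

```text
clock: 25.65
eef_pos: [435.0, 189.6, 238.7]
eef_rot: [[-0.0, -0.109, 0.994], [0.0, 0.994, 0.109], [-1.0, 0.0, -0.0]]
wrist_force: [1.1, -0.4, 0.1]
grip_width: 94.8
```

```bash
python3 -c "
from h import *
plan((457,293.5,190,96.4))"
```

```text
t 25.65 tcp [435.  189.6 238.7] w 94.8 F [ 1.1 -0.4  0.1] j [ 16.  14. 108.   0.  58. -81.]
[[-0.    -0.109  0.994]
 [ 0.     0.994  0.109]
 [-1.     0.    -0.   ]]
(457, 293.5, 190, 96.4) -> [0.049, 0.101, 0.033] [-0.002, -0.0, -0.0]
```

jog_arm(deltas=[[1, [0.01, 0.04, 0.013], [0, 0, 0]], [1, [0.02, 0.08, 0.026], [0, 0, 0]], [1, [0.04, 0.101, 0.033], [0, 0, 0]], [1, [0.049, 0.101, 0.033], [0, 0, 0]], [1, [0.049, 0.101, 0.033], [0, 0, 0]]])

```text
clock: 26.28
eef_pos: [456.3, 293.0, 188.9]
eef_rot: [[-0.002, -0.109, 0.994], [-0.001, 0.994, 0.109], [-1.0, -0.0, -0.002]]
wrist_force: [-0.1, 0.1, 0.6]
grip_width: 94.8
```

```bash
python3 -c "
from h import *
im,c=shot('wrist','w11')
for b in blobs(hsvmask(im,[0,110,25],[8,255,255])|hsvmask(im,[172,110,25],[180,255,255]),100): print(b.mean(0),b.min(0),b.max(0),rect(onz(c,b,66)))
plan((457,293.5,36,96.4))"
```

```text
[275.10982659 199.95953757] [246 168] [305 231] [455.3 295.9  60.1  54.1   4.9]
[431.65357143 251.825     ] [404 236] [462 282] [491.2 449.1  41.8  49.5  56.4]
[556.67368421 269.53684211] [550 246] [559 291] [496.  577.8  50.7   8.9  20.9]
t 26.325 tcp [456.7 292.9 189.7] w 94.9 F [ 0.7 -0.1  0.1] j [ 26.  23. 103.   0.  54. -71.]
[[-0.    -0.109  0.994]
 [-0.     0.994  0.109]
 [-1.    -0.    -0.   ]]
(457, 293.5, 36, 96.4) -> [0.154, 0.001, 0.0] [-0.003, -0.0, 0.0]
```

jog_arm(deltas=[[1, [0.04, 0.002, 0], [0, 0, 0]], [1, [0.09, 0.002, 0], [0, 0, 0]], [1, [0.13, 0.002, 0], [0, 0, 0]], [1, [0.15, 0.002, 0], [0, 0, 0]], [1, [0.154, 0.002, 0], [0, 0, 0]]])

```text
clock: 26.95
eef_pos: [456.5, 294.1, 35.4]
eef_rot: [[-0.001, -0.108, 0.994], [-0.0, 0.994, 0.108], [-1.0, -0.0, -0.001]]
wrist_force: [-0.4, 1.1, 0.0]
grip_width: 94.7
```

jog_arm(deltas=[[1, [0.001, 0, 0], [0, 0, 0]], [-1, [0.001, 0, 0], [0, 0, 0]], [-1, [0.001, 0, 0], [0, 0, 0]], [-1, [0.001, 0, 0], [0, 0, 0]], [-1, [0.001, 0, 0], [0, 0, 0]]])

```text
clock: 27.58
eef_pos: [456.5, 294.2, 34.6]
eef_rot: [[-0.001, -0.108, 0.994], [-0.0, 0.994, 0.108], [-1.0, -0.0, -0.001]]
wrist_force: [0.6, 0.6, 0.0]
grip_width: 61.0
```

jog_arm(deltas=[[-1, [0, 0, 0], [0, 0, 0]], [-1, [0, 0, 0], [0, 0, 0]], [-1, [-0.02, 0, 0], [0, 0, 0]], [-1, [-0.05, 0, 0], [0, 0, 0]], [-1, [-0.1, 0, 0], [0, 0, 0]]])

```text
clock: 28.2
eef_pos: [456.0, 293.9, 134.5]
eef_rot: [[-0.004, -0.108, 0.994], [-0.002, 0.994, 0.108], [-1.0, -0.001, -0.004]]
wrist_force: [0.2, 0.3, 0.7]
grip_width: 56.5
```

```bash
python3 -c "
from h import *
plan((457,294,200,96.4),(420,160,310,96.4),(440,-200,310,96.4),(509,-324.1,310,96.4))"
```

```text
t 28.2 tcp [456.  293.9 134.5] w 56.5 F [0.2 0.3 0.7] j [ 26.  27. 106.   0.  47. -70.]
[[-0.004 -0.108  0.994]
 [-0.002  0.994  0.108]
 [-1.    -0.001 -0.004]]
(457, 294, 200, 96.4) -> [-0.065, -0.0, 0.001] [-0.004, -0.004, 0.001]
(420, 160, 310, 96.4) -> [-0.11, -0.129, -0.052] [0.0, 0.0, 0.0]
(440, -200, 310, 96.4) -> [0.0, -0.36, -0.02] [0.0, 0.0, 0.0]
(509, -324.1, 310, 96.4) -> [0.0, -0.131, 0.055] [0.0, 0.0, 0.0]
```

jog_arm(deltas=[[-1, [-0.03, 0, 0], [0, -0.004, 0]], [-1, [-0.05, 0, 0], [0, -0.004, 0]], [-1, [-0.065, 0, 0], [0, -0.004, 0]], [-1, [-0.065, 0, 0], [0, -0.004, 0]], [-1, [-0.065, 0, 0], [0, -0.004, 0]]])

```text
clock: 28.82
eef_pos: [455.9, 293.8, 198.7]
eef_rot: [[-0.001, -0.108, 0.994], [-0.002, 0.994, 0.108], [-1.0, -0.002, -0.001]]
wrist_force: [0.8, -0.6, -0.4]
grip_width: 56.9
```

```bash
python3 -c "
from h import *
im,c=shot('wrist','w12')
for b in blobs(hsvmask(im,[0,110,25],[8,255,255])|hsvmask(im,[172,110,25],[180,255,255]),300): print(b.mean(0),b.min(0),b.max(0))
plan((457,294,200,96.4),(420,160,310,96.4),(440,-200,310,96.4),(509,-324.1,310,96.4))"
```

```text
[273.16336634 269.57920792] [216 218] [331 310]
[422.7960199  251.52238806] [401 236] [444 279]
[555.13461538 256.54487179] [545 218] [559 291]
t 28.875 tcp [455.9 293.8 198.6] w 57.2 F [ 0.5 -0.2 -0.5] j [ 26.  23. 102.  -0.  56. -70.]
[[-0.001 -0.108  0.994]
 [-0.002  0.994  0.108]
 [-1.    -0.002 -0.001]]
(457, 294, 200, 96.4) -> [-0.001, 0.0, 0.001] [-0.004, -0.001, 0.002]
(420, 160, 310, 96.4) -> [-0.11, -0.129, -0.052] [0.0, 0.0, 0.0]
(440, -200, 310, 96.4) -> [0.0, -0.36, -0.02] [0.0, 0.0, 0.0]
(509, -324.1, 310, 96.4) -> [0.0, -0.131, 0.055] [0.0, 0.0, 0.0]
```

View pics/w12.png

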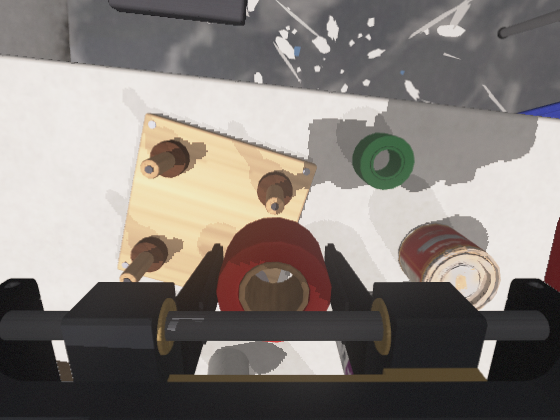

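The roll is held level (273,270) as before, and both red posts are empty. The wider reading is probably just a slightly larger roll. Carrying it over.

jog_arm(deltas=[[-1, [-0.04, -0.03, -0.013], [0, 0, 0]], [-1, [-0.08, -0.065, -0.026], [0, 0, 0]], [-1, [-0.112, -0.1, -0.045], [0, 0, 0]], [-1, [-0.112, -0.15, -0.052], [0, 0, 0]], [-1, [-0.112, -0.21, -0.055], [0, 0, 0]]])

```text
clock: 29.5
eef_pos: [423.5, 78.2, 310.8]
eef_rot: [[-0.001, -0.109, 0.994], [-0.002, 0.994, 0.109], [-1.0, -0.002, -0.001]]
wrist_force: [2.1, -0.5, -0.8]
grip_width: 56.9
```

jog_arm(deltas=[[-1, [0, -0.055, -0.003], [0, 0, 0]], [-1, [0, -0.11, -0.006], [0, 0, 0]], [-1, [0, -0.165, -0.009], [0, 0, 0]], [-1, [0, -0.22, -0.012], [0, 0, 0]], [-1, [0, -0.27, -0.015], [0, 0, 0]]])

```text
clock: 30.12
eef_pos: [437.8, -193.8, 310.6]
eef_rot: [[-0.002, -0.109, 0.994], [-0.001, 0.994, 0.109], [-1.0, -0.001, -0.002]]
wrist_force: [0.9, -0.1, -0.8]
grip_width: 57.3
```

```bash
python3 -c "
from h import *
plan((440,-200,310,96.4),(509,-324.1,310,96.4))"
```

```text
t 30.125 tcp [ 437.8 -193.8  310.6] w 57.3 F [ 0.9 -0.1 -0.8] j [ -32.   11.  101.   -0.   69. -128.]
[[-0.002 -0.109  0.994]
 [-0.001  0.994  0.109]
 [-1.    -0.001 -0.002]]
(440, -200, 310, 96.4) -> [0.001, -0.006, 0.002] [-0.003, -0.002, 0.001]
(509, -324.1, 310, 96.4) -> [0.0, -0.131, 0.055] [0.0, 0.0, 0.0]
```

jog_arm(deltas=[[-1, [0, -0.045, 0.019], [0, -0.002, 0]], [-1, [0, -0.09, 0.038], [0, -0.002, 0]], [-1, [0, -0.13, 0.055], [0, -0.002, 0]], [-1, [0.001, -0.137, 0.057], [0, -0.002, 0]], [-1, [0.001, -0.137, 0.057], [0, -0.002, 0]]])

```text
clock: 30.75
eef_pos: [509.0, -323.6, 308.4]
eef_rot: [[-0.002, -0.108, 0.994], [0.0, 0.994, 0.108], [-1.0, 0.001, -0.002]]
wrist_force: [-0.2, 0.0, -1.0]
grip_width: 56.7
```

```bash
python3 -c "
from h import *
plan((509,-324.1,210,96.4))"
```

```text
t 30.75 tcp [ 509.  -323.6  308.4] w 56.7 F [-0.2  0.  -1. ] j [ -39.   22.   85.   -0.   73. -135.]
[[-0.002 -0.108  0.994]
 [ 0.     0.994  0.108]
 [-1.     0.001 -0.002]]
(509, -324.1, 210, 96.4) -> [0.098, -0.001, 0.0] [-0.003, -0.002, -0.001]
```

jog_arm(deltas=[[-1, [0.03, 0, 0], [0, 0, 0]], [-1, [0.06, 0, 0], [0, 0, 0]], [-1, [0.077, 0, 0], [0, 0, 0]], [-1, [0.09, 0, 0], [0, 0, 0]], [-1, [0.1, 0, 0], [0, 0, 0]]])

```text
clock: 31.38
eef_pos: [509.3, -322.7, 209.4]
eef_rot: [[0.001, -0.109, 0.994], [-0.0, 0.994, 0.109], [-1.0, -0.0, 0.001]]
wrist_force: [1.0, 1.8, 9.5]
grip_width: 57.2
```

jog_arm(deltas=[[-1, [0.01, 0, 0], [0, 0, 0]], [-1, [0.02, 0, 0], [0, 0, 0]], [-1, [0.03, 0, 0], [0, 0, 0]], [-1, [0.037, 0, 0], [0, 0, 0]], [-1, [0.038, 0, 0], [0, 0, 0]]])

```text
clock: 32.0
eef_pos: [508.7, -322.2, 171.7]
eef_rot: [[-0.0, -0.109, 0.994], [-0.0, 0.994, 0.109], [-1.0, -0.0, -0.0]]
wrist_force: [-4.7, -0.8, 2.6]
grip_width: 56.6
```

```bash
python3 -c "
from h import *
plan((509,-324.1,171,96.4))"
```

```text
t 32.0 tcp [ 508.7 -322.2  171.7] w 56.6 F [-4.7 -0.8  2.6] j [ -39.   29.   95.   -0.   56. -135.]
[[-0.    -0.109  0.994]
 [-0.     0.994  0.109]
 [-1.    -0.    -0.   ]]
(509, -324.1, 171, 96.4) -> [0.001, -0.002, 0.0] [-0.002, -0.0, 0.0]
```

jog_arm(deltas=[[-1, [0.001, 0, 0], [0, 0, 0]], [0.7, [0.001, 0, 0], [0, 0, 0]], [0.7, [0.001, 0, 0], [0, 0, 0]], [0.7, [0.001, 0, 0], [0, 0, 0]], [0.7, [0.001, 0, 0], [0, 0, 0]]])

```text
clock: 32.62
eef_pos: [508.7, -322.1, 170.7]
eef_rot: [[-0.0, -0.11, 0.994], [-0.0, 0.994, 0.11], [-1.0, -0.0, -0.0]]
wrist_force: [-3.0, 0.3, 3.2]
grip_width: 80.3
```

jog_arm(deltas=[[0.7, [0, 0, 0], [0, 0, 0]], [0.7, [-0.03, 0, 0], [0, 0, 0]], [0.7, [-0.07, 0, 0], [0, 0, 0]], [1, [-0.11, 0, 0], [0, 0, 0]], [1, [-0.135, 0, 0], [0, 0, 0]]])

```text
clock: 33.25
eef_pos: [509.3, -322.4, 307.6]
eef_rot: [[0.002, -0.11, 0.994], [-0.002, 0.994, 0.11], [-1.0, -0.002, 0.002]]
wrist_force: [0.2, 0.8, -0.0]
grip_width: 93.4
```

jog_arm(deltas=[[1, [0, 0.03, -0.02], [0, 0, 0]], [1, [0, 0.06, -0.04], [0, 0, 0]], [1, [0, 0.06, -0.06], [0, 0, 0]], [1, [0, 0.06, -0.06], [0, 0, 0]], [1, [0, 0.06, -0.06], [0, 0, 0]]])

```text
clock: 33.88
eef_pos: [443.6, -270.1, 307.3]
eef_rot: [[0.002, -0.109, 0.994], [-0.002, 0.994, 0.109], [-1.0, -0.002, 0.002]]
wrist_force: [0.5, -0.3, -0.4]
grip_width: 95.3
```

```bash
python3 -c "
from h import *
im,c=shot('wrist','w13'); t,_=shot('top','t13')
t=cv2.resize(t[170:300,120:450],None,fx=1.7,fy=1.7)
cv2.imwrite('pics/fin.png',np.vstack([cv2.resize(im,(int(560*.8),int(420*.8))), cv2.resize(t,(448,int(t.shape[0]*448/t.shape[1])))]))
pose()"
```

```text
t 33.975 tcp [ 443.6 -269.8  307.1] w 95.2 F [ 0.1 -0.4  0.3] j [ -39.   14.   96.   -0.   69. -135.]
[[ 0.002 -0.109  0.994]
 [-0.001  0.994  0.109]
 [-1.    -0.002  0.002]]
```

View pics/fin.png

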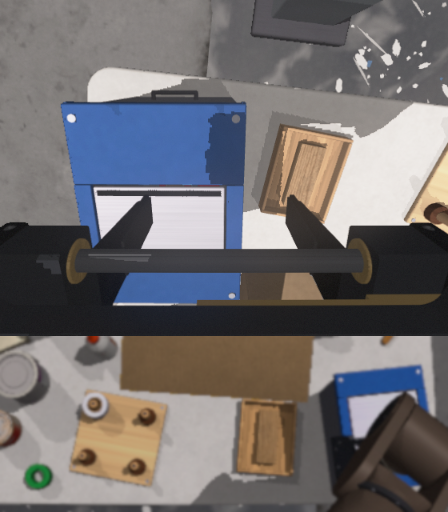

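The flap is shut, the offcut lies flat in the tray, the white roll is on its post and the green one is untouched. No red roll is left outside.

```bash
python3 -c "
from cell import job; print(job.hand_in())"
```

```text
the job is handed in; nothing more can be done
None
```

The job is handed in. I took the offcut off the flap first and laid it flat in the tray. Then I pushed the three red rolls that were there (one on the table, two on posts) one at a time through the flap into the box.

My last pictures, at about 34 s, show:
- The flap is shut and the offcut is flat in the tray.
- Three posts are empty, with the white roll still on its own.
- The green look-alike is still in its place, and there is no red roll on the rack or table.

I could not see inside the box. That the rolls lie in it rests on each having gone through the flap, and on the flap closing afterwards with nothing on it.

The last red roll read about 57 mm in the grip against 54 mm for the other two (56 mm nominal). A close look showed it level in the jaws, and it went in like the others. No other check failed or disagreed.

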